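# Test the emergency-stop stations and refit the sound ones

## Task

Before the saw goes back to work, test every emergency-stop station on the bench by pressing its red button fully home: a sound one stays down when let go, a worn one comes most of the way back up. Fit each sound station, button left down, flat and square on the mounting rail with the hole of its foot plate dropped over one of the pins and its box over the rail; stand each worn one upright in the red repair tray. Leave the tin, the spanner and the pencil where they lie.

Things in the scene. Friction and masses are not known exactly. Their poses are not given: they have to be found in the camera images.
- stop_a: Yellow emergency-stop box 58x58x46 mm with its steel foot plate 56 mm wide and 4 mm thick; red mushroom button 36 mm across. Origin: centre of the underside, below the button. The foot's tongue sticks out along -x to 66 mm from the origin, its rear edge is at x = +30 mm; y: across, the way to grip it. About 0.27 kg. All look alike; only the button shows a worn one.
- stop_a_button (a joint): How far the button is down, m: 0 = out, as all start; 0.010 = fully home on its stop. Pressing it home takes about 3 N, more at the stop. When let go, a sound one stays about 9 mm down for good (only its key frees it); a worn one slips back up to about 3 mm down. Pressed less than fully, a sound one comes back out to 0.
- stop_a_top (a point): Centre of the top face of the red mushroom; it moves with the button. 70 mm above the foot's underside when out; the cap is 12 mm thick, with a green collar under it that shows while the button is out.
- stop_a_hole (a point): Centre, on the underside, of the 13 mm through hole in the foot plate's tongue (48 mm from the origin towards -x).
- stop_b: Another emergency-stop station, same make, size and frame as stop_a.
- stop_b_button (a joint): Button of stop_b, as stop_a's.
- stop_b_top (a point): Top of stop_b's mushroom.
- stop_b_hole (a point): Hole in stop_b's foot plate.
- stop_c: Another emergency-stop station, same make, size and frame as stop_a.
- stop_c_button (a joint): Button of stop_c, as stop_a's.
- stop_c_top (a point): Top of stop_c's mushroom.
- stop_c_hole (a point): Hole in stop_c's foot plate.
- stop_d: Another emergency-stop station, same make, size and frame as stop_a.
- stop_d_button (a joint): Button of stop_d, as stop_a's.
- stop_d_top (a point): Top of stop_d's mushroom.
- stop_d_hole (a point): Hole in stop_d's foot plate.
- rail: Mounting rail: grey metal strip 120 mm wide (its x, from -66 to +54 mm), 280 mm long (its y), 6 mm thick, screwed to the bench on the robot's right. Origin on its underside. Along its right-hand edge (x = -45 mm) stand three pins 90 mm apart. A station sits square on it, its x the same way as the rail's: tongue over the pin, box over the middle of the rail.
- rail_pin0 (a point): Foot of a steel locating pin on the rail's upper face (6 mm above the bench): 10 mm across, 9.5 mm tall, tapered to 5 mm at the top. One station to a pin; any free pin will do; at most three are sound.
- rail_pin1 (a point): Foot of another pin, same size.
- rail_pin2 (a point): Foot of another pin, same size.
- tray_in (a point): Centre of the inner floor (8 mm above the bench) of the fixed red repair tray on the robot's left: 142 mm inside along its x, 292 mm along its y, walls 4 mm thick with a 5 mm lip outside, rim 36 mm above the bench. Three stations fit side by side; at most three are worn.
- screw_tin: Grey round tin, 68 mm across, 39 mm high, standing under the saw head, which overhangs the bench from about x = 0.67 m on, 0.14 m up and higher; leave it. Origin: centre of its underside.
- spanner: Steel spanner 182 mm long, lying on the painted board to the left; leave it.
- pencil: Red flat carpenter's pencil 178 mm long, lying on the painted board to the left; leave it.

How it is judged:
By the outcome, as a careful person would: the job done as asked, in the order asked, and still so for the second after the job is handed in, with the robot touching nothing.
Of stop_a, stop_b, stop_c, stop_d only 3 to 4 are there at a start; the rules pass over those that are not, and their reading is None.
At some moment in a run one of stop_a, stop_b, stop_c, stop_d may be knocked a few centimetres aside while the robot is not near it.
Once in a run the grip may slacken for a moment while it holds something.
It also fails if it takes over 210 s, if anything falls off the work surface, if the arm or the gripper's body presses on something with over 40 N, if the wrist force passes 120 N, or if a joint passes its speed limit or range.

## Robot

A 6-joint arm with a two-finger parallel gripper is mounted at the origin on a cart in front of the work surface, level with it; the furniture and walls round the work are solid. World frame = base frame: x ahead of the robot, y to its left, z up, the work surface at z = 0. Lengths are in m, angles in rad, forces in N, time in s.
With the tool pointing down it reaches from about 0.25 to 0.775 m from the base axis. Payload 8.9 kg.
Tool frame: the origin (TCP) lies midway between the tips of the shut fingers; the grasp point (between the pads) lies behind it (arm.tcp_to_grasp is the z of the grasp point in the tool frame, in m); z points along the fingers, y is the line along which they close (so a half turn about z gives the same grasp; the last joint's range is limited). The gripper opens to 85 mm and grips with 20 to 120 N. Pads are 22 mm wide; open, the fingers measure 114 mm over their backs; the gripper's body (76 mm by 85 mm) begins 54 mm behind the grasp point. The pads swing forward as they close: fully open they stand 13 mm farther back than shut.
Start: joints at [1.008, 0.291, -0.153, 1.127, 0, 1.431], TCP at [0.216, 0.479, 0.231] pointing down, gripper open.
Joint ranges: [-2.52, 2.52], [-0.91, 1.74], [-1.3, 1.37], [-1.96, 2.02], [-1.52, 1.47], [-3.14, 3.14]. Speed limits (rad/s): [2.22, 2.22, 2.79, 3.14, 3.14, 3.14].

## Interface

Orientations are given as a unit quaternion [w, x, y, z].
In Python, from rig import arm gives the robot as it stands. The module is installed in compiled form; this text tells all that it offers. Calls block until the motion is done:
- arm.reach(position, orientation): joint-space move of the TCP to a pose.
- arm.line_to(position, ori=None, v=0.15, guard=None): straight line of the TCP; ori=None keeps the orientation; v is the mean speed in m/s. With guard (N) it stops when the force on the tool has changed by that much, and returns True; else False.
- arm.set_joints(angles): joint-space move.
- arm.grip(opening): opening from 0.0 (shut) to 1.0 (fully open); the grip force is fixed at half the most; returns when the fingers have stopped.
- arm.dwell(seconds).
- arm.solve_ik(position, orientation): joint angles nearest the present ones, or None.
- arm.read_camera(name): name is "scene" or "top" or "wrist"; returns (picture, depth): 420x560x3 uint8, blue, green, red; 420x560 float32, m along the optical axis (not along the pixel's ray), 0 where there is no reading.
- arm.camera_info(name): a dict with "fx", "fy", "cx", "cy" (pixels), "xyz" and "rotation" of the camera in the world. Camera axes: x right, y up, looking along -z (the intrinsics and any distortion apply to the point x, -y, -z); pixel columns grow to the right and rows downward; lengths in m; the calibration is good to about 2 mm. A picture is of the moment at which its call begins: read the wrist's pose just before it. camera_info takes no time and is no camera call; for the wrist camera it gives the pose at the moment of the call.
A pose or a line that the arm cannot do raises arm.PlanningError and nothing moves.
- arm.sign_off(): hands the job in; it is judged then, once.
Trained networks look in the newest picture that a camera, given by its name, has taken for a name from the list of things; names that differ only in an ending like _2 or _b are one class to them, and where a whole thing is asked for, a point or a joint stands for the part that bears it (a point fixed in the world has none). Each returns a list of dicts, best first, with "score" (0 to 1); they miss things now and then, are a little off and sometimes report something else, mostly with a low value. They report only what shows in the picture. A call takes as long as a camera call.
- arm.cut_out(camera, target): "region" (420x560 bool, what is visible of it) and "box" ([left, top, right, bottom] in pixels, round what is visible of it).
- arm.landmark_of(camera, target): "position" ([column, row] in pixels: a listed point, or the origin of a listed thing).
Readings, each from a call of its own:
- arm.read_time(): time.
- arm.read_q(): joint angles.
- arm.read_joint_vel(): joint speeds.
- arm.read_joint_torque(): joint torques, N m.
- arm.read_eef_pos(): TCP position.
- arm.read_orientation(): TCP orientation.
- arm.read_contact_force(): force on the tool from outside, world axes, zero at the start.
- arm.read_ft_torque(): the same for the moment, N m.
- arm.read_gripper_width(): opening from 0.0 (shut) to 1.0 (fully open).
- arm.read_grasp_force(): force on a finger pad.
Only numpy, scipy, OpenCV 4.12 (cv2) and the standard library are available. Lean on these libraries where they do the work, as an engineer would, in place of code of your own. Each camera call takes 0.05 s, during which the arm holds its last target. There are 200 camera calls.

## Working session

There is one attempt and no reset: what is moved stays moved. The work goes in short steps, each a Python script; the robot and the scene stay as the last script left them, time stands still between calls to the robot, and variables do not carry over. Pictures are saved under pics/ and viewed, at most 14 in all, crops included, and the job is handed in when it is done.

```bash
mkdir -p pics
cat > h.py <<'E'
import numpy as np, cv2
from rig import arm
def px2w(cam,uv,z=None,depth=None,info=None):
    """pixel -> world, by plane z or by depth"""
    i=info or arm.camera_info(cam); R=np.array(i["rotation"]); R=R if R.shape==(3,3) else None
    d=np.array([(uv[0]-i["cx"])/i["fx"],-(uv[1]-i["cy"])/i["fy"],-1.0]); w=R@d; o=np.array(i["xyz"])
    s=(z-o[2])/w[2] if z is not None else depth
    return o+s*w
E
python3 - <<'E'
from h import *
for c in("scene","top","wrist"):
    i=arm.camera_info(c); print(i)
    p,d=arm.read_camera(c); cv2.imwrite(f"pics/{c}0.png",p)
    if c!="wrist":
        for t in("stop_a","stop_a_top","stop_a_hole","rail_pin0","tray_in","screw_tin"):
            print(c,t,[(np.round(r["position"],1).tolist(),round(r["score"],2)) for r in arm.landmark_of(c,t)])
print(arm.tcp_to_grasp,arm.read_eef_pos(),arm.read_orientation(),arm.read_time())
E
```

```text
{'fx': 465.2133557808007, 'fy': 465.2133557808007, 'cx': 286.7589586087846, 'cy': 210.53047110831835, 'xyz': array([ 0.05983619, -0.71450535,  0.58493332]), 'rotation': array([ 0.82352574,  0.51682483, -0.13106458, -0.19369957])}
scene stop_a [([313.5, 268.0], 0.93), ([268.3, 276.1], 0.85), ([232.1, 232.1], 0.6), ([239.8, 245.5], 0.55), ([304.6, 326.1], 0.37)]
scene stop_a_top [([269.9, 246.9], 0.67)]
scene stop_a_hole [([280.2, 286.8], 0.69), ([316.1, 266.5], 0.45), ([238.3, 247.7], 0.34)]
scene rail_pin0 [([348.4, 317.1], 0.92), ([304.9, 326.1], 0.84), ([383.7, 308.4], 0.75)]
scene tray_in [([289.2, 223.0], 0.84)]
scene screw_tin [([371.3, 258.8], 0.86)]
{'fx': 509.42005017989203, 'fy': 509.42005017989203, 'cx': 275.19317555745374, 'cy': 210.37142099745, 'xyz': array([0.43082731, 0.21360551, 1.31738602]), 'rotation': array([ 0.71376812,  0.03165429, -0.0332681 , -0.69887503])}
top stop_a [([262.0, 259.4], 0.95), ([320.6, 252.2], 0.8), ([228.5, 253.6], 0.7), ([327.7, 210.6], 0.59)]
top stop_a_top [([327.4, 250.2], 0.45)]
top stop_a_hole [([230.7, 250.1], 0.37)]
top rail_pin0 [([399.4, 268.0], 0.96), ([409.9, 198.2], 0.78), ([402.4, 230.3], 0.74)]
top tray_in [([247.8, 190.8], 0.7)]
top screw_tin [([343.4, 156.7], 0.75), ([150.1, 269.7], 0.35)]
{'fx': 345.8886997684001, 'fy': 345.8886997684001, 'cx': 284.989314350543, 'cy': 212.98697909097694, 'xyz': array([0.15386651, 0.50702718, 0.37431765]), 'rotation': array([ 0.83177059, -0.11748455, -0.07595072,  0.53720253])}
-0.0187 [0.21587317 0.47856752 0.2313049 ] [-1.23958725e-05  2.10303204e-01  9.77636211e-01  1.47020620e-05] 0.75
```

Run:
```python
import cv2
p=cv2.imread("pics/top0.png")[100:340,130:450]; cv2.imwrite("pics/topc.png",cv2.resize(p,(800,600),interpolation=cv2.INTER_CUBIC))
```

```text
(no output)
```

View pics/topc.png

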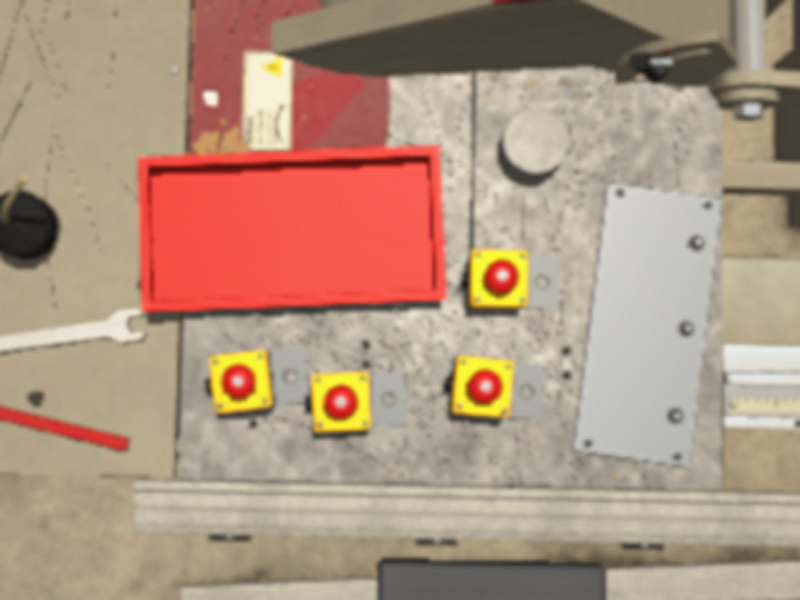

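View pics/scene0.png

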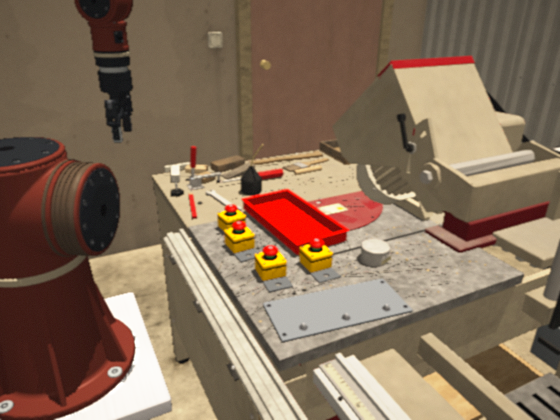

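```bash
cat > h.py <<'E'
import numpy as np, cv2
from scipy.spatial.transform import Rotation as Ro
from rig import arm
def cloud(cam):
    i=arm.camera_info(cam); p,d=arm.read_camera(cam)
    R=Ro.from_quat(np.roll(i["rotation"],-1)).as_matrix()
    v,u=np.mgrid[:420,:560]
    P=np.stack([(u-i["cx"])/i["fx"]*d,-(v-i["cy"])/i["fy"]*d,-d],-1)@R.T+i["xyz"]
    return p,np.where(d[...,None]>0,P,np.nan),i,R
def px2w(i,R,uv,z):
    w=R@np.array([(uv[0]-i["cx"])/i["fx"],-(uv[1]-i["cy"])/i["fy"],-1.0]); o=np.array(i["xyz"])
    return o+(z-o[2])/w[2]*w
def stations(cam,zoff=0.0,minpx=60):
    """yellow box tops (z about 50 mm above zoff): centre, yaw (station +x), size, button top z; also p,P"""
    p,P,i,R=cloud(cam); hsv=cv2.cvtColor(p,cv2.COLOR_BGR2HSV)
    Z=P[...,2]-zoff
    red=((hsv[...,0]<8)|(hsv[...,0]>172))&(hsv[...,1]>120)
    yel=(hsv[...,0]>18)&(hsv[...,0]<36)&(hsv[...,1]>120)
    top=yel&(Z>.044)&(Z<.056)
    m=cv2.morphologyEx(top.astype(np.uint8),cv2.MORPH_CLOSE,np.ones((3,3)))
    n,L,st,_=cv2.connectedComponentsWithStats(m); out=[]
    for k in range(1,n):
        if st[k,4]<minpx: continue
        q=P[(L==k)&top][:,:2]
        c,s,a=cv2.minAreaRect((q*1000).astype(np.float32)); c=np.array(c)/1000
        cap=red&(np.hypot(P[...,0]-c[0],P[...,1]-c[1])<.03)&(Z>.054)
        zt=np.percentile(P[cap][:,2],90) if cap.sum()>5 else np.nan
        # tongue: points near foot height beyond the box
        f=(Z>-.004)&(Z<.012)&(hsv[...,1]<90)
        best=None
        for j in range(4):
            y=np.radians(a)+j*np.pi/2; ux=np.array([np.cos(y),np.sin(y)])
            h=c-.048*ux; r=np.hypot(P[...,0]-h[0],P[...,1]-h[1])<.012
            zz=np.nanmedian(P[r][:,2]) if r.sum()>3 else -1
            if best is None or zz>best[0]: best=(zz,y,h)
        y=(best[1]+np.pi)%(2*np.pi)-np.pi
        out.append(dict(c=c,yaw=y,size=s,zt=zt,zh=best[0],n=int(st[k,4])))
    return out,p,P,i,R
def tool(yaw):
    """tool down, tool y (closing) along world direction yaw+90deg i.e. station y; range folded"""
    r=Ro.from_euler('z',yaw)*Ro.from_euler('x',np.pi)
    return np.roll(r.as_quat(),1)
E
python3 - <<'E'
from h import *
S,p,P,i,R=stations("top")
for s in S: print({k:np.round(v,4) if k!='size' else np.round(v,1) for k,v in s.items()})
for t,z in(("rail_pin0",.006),("tray_in",.008)):
    for r in arm.landmark_of("top",t): print(t,np.round(px2w(i,R,r["position"],z),4),round(r["score"],2))
hsv=cv2.cvtColor(p,cv2.COLOR_BGR2HSV)
m=((hsv[...,0]<8)|(hsv[...,0]>172))&(hsv[...,1]>150)&(P[...,2]>.03)&(P[...,2]<.042)&(P[...,1]>-.0)
n,L,st,_=cv2.connectedComponentsWithStats(m.astype(np.uint8)); 
for k in range(1,n):
    if st[k,4]>80: print("rim",cv2.minAreaRect((P[L==k][:,:2]*1000).astype(np.float32)))
p2,P2,i2,R2=cloud("scene")
for r in arm.landmark_of("scene","rail_pin0"): print("scene pin",np.round(px2w(i2,R2,r["position"],.006),4),round(r["score"],2))
q=arm.read_orientation();W=arm.camera_info("wrist");RT=Ro.from_quat(np.roll(q,-1))
print("cam in tool",RT.inv().apply(W["xyz"]-arm.read_eef_pos()),(RT.inv()*Ro.from_quat(np.roll(W["rotation"],-1))).as_matrix().round(3))
E
```

```text
{'c': array([0.5493, 0.0768]), 'yaw': np.float64(1.5919), 'size': array([55.7, 55.5]), 'zt': np.float64(0.0722), 'zh': np.float64(0.0044), 'n': np.int64(331)}
{'c': array([0.4407, 0.3321]), 'yaw': np.float64(1.7106), 'size': array([57.3, 57.4]), 'zt': np.float64(0.0734), 'zh': np.float64(0.0041), 'n': np.int64(362)}
{'c': array([0.441 , 0.0908]), 'yaw': np.float64(1.5011), 'size': array([56.6, 56.8]), 'zt': np.float64(0.0723), 'zh': np.float64(0.0033), 'n': np.int64(333)}
{'c': array([0.4225, 0.2322]), 'yaw': np.float64(1.5921), 'size': array([56.9, 54.8]), 'zt': np.float64(0.0725), 'zh': np.float64(0.0042), 'n': np.int64(361)}
rail_pin0 [ 0.4108 -0.1133  0.006 ] 0.97
rail_pin0 [ 0.5063 -0.1207  0.006 ] 0.89
rail_pin0 [ 0.5925 -0.1331  0.006 ] 0.83
tray_in [0.5987 0.2867 0.008 ] 0.93
rim ((597.3892822265625, 287.2672424316406), (158.7321319580078, 306.3400573730469), 3.5256314277648926)
scene pin [ 0.4165 -0.1127  0.006 ] 0.89
scene pin [ 0.5878 -0.1394  0.006 ] 0.8
scene pin [ 0.5103 -0.1113  0.006 ] 0.69
cam in tool [ 0.06825133  0.0004279  -0.14299811] [[-0.     0.961  0.277]
 [ 1.     0.    -0.   ]
 [-0.     0.277 -0.961]]
```

```bash
cat >> h.py <<'E'
def near(c,S): return min(S,key=lambda s:np.hypot(*(s["c"]-c))) if S else None
def hover(c,yaw,z=.2,flip=True):
    q=tool(yaw+(np.pi if flip else 0)); arm.reach([c[0],c[1],z],q); return q
def look(c,yaw,z=.2,zoff=0.0):
    q=hover(c,yaw,z); S,p,P,i,R=stations("wrist",zoff,300)
    s=near(c,S); return s,p,P,i,R
E
cat > t.py <<'E'
from h import *
import sys
def press(c,yaw):
    s,p,P,*_=look(c,yaw)
    print("seen",s["c"].round(4),round(s["yaw"],3),np.round(s["size"],1),s["zt"].round(4)); c=s["c"]
    q=tool(s["yaw"]+np.pi)
    arm.line_to([*c,.09],q,v=.15)
    g=arm.line_to([*c,.054],v=.02,guard=15); z1=arm.read_eef_pos()[2]; f=arm.read_contact_force()
    arm.line_to([*c,.09],v=.05); arm.dwell(.2)
    g2=arm.line_to([*c,.056],v=.01,guard=1.5); z2=arm.read_eef_pos()[2]
    print("press",g,z1.round(4),np.round(f,1),"touch",g2,z2.round(4))
    arm.line_to([*c,.2],v=.2); S=stations("wrist",0,300)[0]; s=near(c,S)
    print("after",s["c"].round(4),s["zt"].round(4),"t",round(arm.read_time(),1))
E
python3 - <<'E'
from t import *
arm.grip(0)
for x,y in ((1,0),(1,1)):
    for c,yw in (((.44,.33),1.71),((.41,-.065),1.46),((.59,-.085),1.46),((.6,.2),0),((.6,.29),0.06)):
        print(y,c,arm.solve_ik([*c,.05],tool(yw+y*np.pi)))
press(np.array([.4407,.3321]),1.71)
E
```

```text
0 (0.44, 0.33) [ 0.51056445  0.5042377  -0.34812695  0.71843168  0.          1.94215711]
0 (0.41, -0.065) [-0.33375512  0.2979703  -0.70106604  0.57175999  0.          1.34783754]
0 (0.59, -0.085) [-0.26568689  0.57644741 -0.2141232   0.78022572  0.          1.41590576]
0 (0.6, 0.2) [ 0.20622876  0.63536356 -0.10172637  0.83370639  0.         -2.93536389]
0 (0.6, 0.29) [ 0.34061384  0.6926548   0.00987884  0.88802037  0.         -2.86097882]
1 (0.44, 0.33) [ 0.51056445  0.5042377  -0.34812695  0.71843168  0.         -1.19943555]
1 (0.41, -0.065) [-0.33375512  0.2979703  -0.70106604  0.57175999  0.         -1.79375512]
1 (0.59, -0.085) [-0.26568689  0.57644741 -0.2141232   0.78022572  0.         -1.72568689]
1 (0.6, 0.2) [ 0.20622876  0.63536356 -0.10172637  0.83370639  0.          0.20622876]
1 (0.6, 0.29) [0.34061384 0.6926548  0.00987884 0.88802037 0.         0.28061384]
seen [0.4437 0.3328] -2.999 [57.  56.6] 0.0706
press True 0.0599 [-2.  -2.   9.1] touch True 0.0606
after [0.4442 0.3344] 0.0617 t 11.6
```

```bash
cat >> h.py <<'E'
def fixyaw(s,yaw):
    d=(s["yaw"]-yaw+np.pi/4)%(np.pi/2)-np.pi/4; s["yaw"]=yaw+d; return s
E
sed -i 's/s=near(c,S); return s,p/s=near(c,S); s=s and fixyaw(s,yaw); return s,p/' h.py
python3 - <<'E'
from t import *
for c,y in (([.4225,.2322],1.592),([.441,.0908],1.501),([.5493,.0768],1.592)): press(np.array(c),y)
S,p,*_=stations("top"); cv2.imwrite("pics/top1.png",p)
for s in S: print({k:np.round(v,4) for k,v in s.items()})
E
```

```text
seen [0.4256 0.232 ] 1.641 [57.3 57. ] 0.0704
press True 0.0598 [-2.7 -1.1 11.6] touch True 0.0643
after [0.4257 0.2321] 0.0677 t 19.3
seen [0.4436 0.0906] 1.497 [56.4 56.9] 0.0709
press True 0.0598 [-3.4 -0.4 12.7] touch True 0.0641
after [0.4435 0.0907] 0.0677 t 26.4
seen [0.5527 0.0755] 1.566 [57.1 56.8] 0.2461
press True 0.0599 [-2.7 -0.1 10.6] touch True 0.0641
after [0.5526 0.0756] 0.2461 t 33.4
{'c': array([0.5491, 0.0832]), 'yaw': np.float64(0.0148), 'size': array([55.5752, 42.6004]), 'zt': np.float64(0.7022), 'zh': np.float64(0.7067), 'n': np.int64(197)}
{'c': array([0.4404, 0.3319]), 'yaw': np.float64(1.7244), 'size': array([57.3028, 57.1134]), 'zt': np.float64(0.0637), 'zh': np.float64(0.0037), 'n': np.int64(365)}
{'c': array([0.4406, 0.0919]), 'yaw': np.float64(-0.098), 'size': array([54.2198, 57.2902]), 'zt': np.float64(0.7412), 'zh': np.float64(0.7496), 'n': np.int64(317)}
{'c': array([0.4225, 0.2322]), 'yaw': np.float64(1.5916), 'size': array([56.9322, 54.7691]), 'zt': np.float64(0.0701), 'zh': np.float64(0.004), 'n': np.int64(359)}
```

```bash
cat >> h.py <<'E'
def pick(c,yaw,flip,zl=.07,zg=.008):
    c=np.array(c); hover(c,yaw,.17,flip); arm.grip(1)
    S,p,*_=stations("wrist",0,300); s=near(c,S); fixyaw(s,yaw)
    print("pick",s["c"].round(4),round(s["yaw"],3),np.round(s["size"],1))
    if np.hypot(*(s["c"]-c))>.05: print("far!"); return None
    q=tool(s["yaw"]+(np.pi if flip else 0))
    arm.reach([*s["c"],.1],q); arm.line_to([*s["c"],zg],q,v=.12); arm.grip(0); 
    print("w",arm.read_gripper_width(),"f",arm.read_grasp_force())
    arm.line_to([*s["c"],zl],v=.12); print("w",arm.read_gripper_width(),"t",round(arm.read_time(),1))
    return s
def held(zg=.008):
    """station in hand: centre minus TCP in tool frame, yaw vs tool"""
    e=np.array(arm.read_eef_pos()); T=Ro.from_quat(np.roll(arm.read_orientation(),-1))
    S,p,P,i,R=stations("wrist",e[2]-zg,300); s=near(e[:2],S)
    if s is None or np.hypot(*(s["c"]-e[:2]))>.03: print("not held?"); return None,p
    d=T.inv().apply([*(s["c"]-e[:2]),0]); x=T.apply([1,0,0]); ty=np.arctan2(x[1],x[0])
    fixyaw(s,ty); print("held off",d[:2].round(4),"dyaw",round(s["yaw"]-ty,3),np.round(s["size"],1)); return (d,s["yaw"]-ty),p
TC=np.array([.599,.287]); TY=.0615
def tray(k):
    """place in tray slot k (-1,0,1), nonflip hold"""
    R=Ro.from_euler('z',TY); t=TC+R.apply([-.018,k*.088,0])[:2]; q=tool(TY+np.pi)
    arm.reach([*t,.075],q); h,p=held(); print("w",arm.read_gripper_width())
    g=arm.line_to([*t,.010],v=.06,guard=12) 
    print("down",g,arm.read_eef_pos().round(4)); arm.grip(.8); arm.dwell(.2)
    arm.line_to([*t,.17],v=.15); S,p,*_=stations("wrist",.008,300)
    for s in S: print("tray:",s["c"].round(4),round(fixyaw(s,TY+np.pi)["yaw"],3),round(s["zt"],4))
    print("t",round(arm.read_time(),1)); return p
E
python3 - <<'E'
from h import *
s=pick([.4257,.2321],1.6,False)
h,p=held(); cv2.imwrite("pics/held.png",p)
E
```

```text
pick [0.4248 0.2335] 1.638 [56.8 57.1]
w 0.6704459932307135 f 63.6898934841156
w 0.673053694228695 t 39.5
held off [0.0013 0.0018] dyaw 0.001 [57.5 54.2]
```

View pics/held.png

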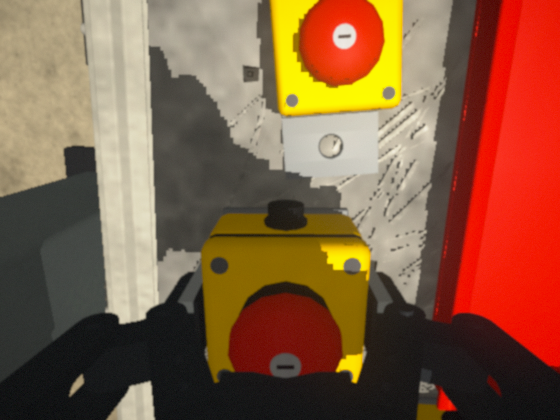

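Run:
```python
from h import *
p=tray(1); cv2.imwrite("pics/tray1.png",p)
```

```text
held off [-0.0003 -0.0006] dyaw 0.002 [54.8 57.4]
w 0.6685926016643721
down True [0.5751 0.3734 0.0165]
tray: [0.5767 0.3727] 3.197 0.076
t 43.5
```

View pics/tray1.png

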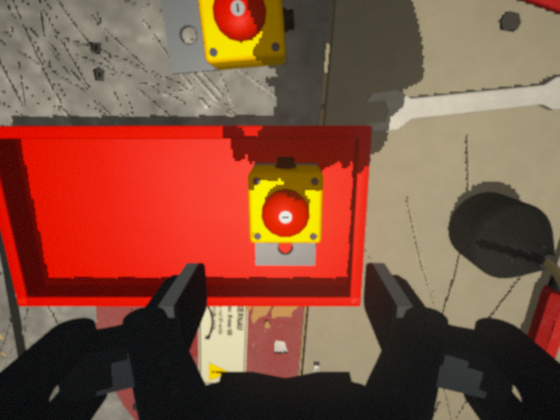

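Run:
```python
from h import *
if pick([.5526,.0756],1.57,False): held(); tray(0)
```

```text
pick [0.5517 0.0774] 1.568 [56.9 57.2]
w 0.6686441080139263 f 64.72912430763245
w 0.6740978112815857 t 47.3
held off [0.0009 0.0018] dyaw -0.008 [54.5 57.2]
held off [-0.0004 -0.0007] dyaw 0.009 [54.4 57.4]
w 0.671899182695914
down True [0.5804 0.2857 0.0167]
tray: [0.5824 0.2852] 3.188 0.2426
tray: [0.5768 0.3719] 3.202 0.0756
t 51.2
```

Run:
```python
from h import *
if pick([.4435,.0907],1.5,False): held(); p=tray(-1); cv2.imwrite("pics/tray3.png",p)
```

```text
pick [0.4429 0.0923] 1.498 [57.1 57.2]
w 0.6755178818712744 f 63.3117413520813
w 0.6737179871394067 t 55.2
held off [0.0017 0.0022] dyaw 0.001 [54.4 58.2]
held off [-0.0003 -0.0006] dyaw -0.001 [54.1 57.4]
w 0.6706656869788168
down True [0.5858 0.1978 0.0165]
tray: [0.5767 0.3717] 3.197 0.0755
tray: [0.5879 0.1972] 3.204 0.0763
tray: [0.5824 0.2845] 3.205 0.0755
t 59.2
```

View pics/tray3.png

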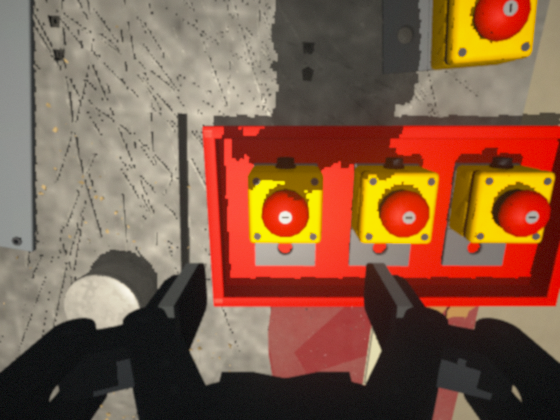

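Run:
```python
from h import *
yr=1.462; c=np.array([.508,-.12])+.048*np.array([np.cos(yr),np.sin(yr)])
hover(c,yr,.12,True); arm.grip(1)
p,P,i,R=cloud("wrist"); cv2.imwrite("pics/rail.png",p); np.save("rail.npy",P)
for r in arm.landmark_of("wrist","rail_pin0"): print(np.round(r["position"],1),np.round(px2w(i,R,r["position"],.006),4),round(r["score"],2))
print(arm.read_eef_pos().round(4),arm.read_time())
m=(P[...,2]>.0105)&(P[...,2]<.018)&(P[...,1]<-.09)&(P[...,1]>-.16)
n,L,st,ce=cv2.connectedComponentsWithStats(m.astype(np.uint8))
for k in range(1,n):
    if 5<st[k,4]<400: print("pin blob",st[k,4],ce[k].round(1),np.nanmean(P[L==k],0).round(4),np.nanmax(P[L==k],0).round(4),np.nanmin(P[L==k],0).round(4))
m=(P[...,2]>.003)&(P[...,2]<.009)&(P[...,1]<0); print("rail z",np.nanmedian(P[m][:,2]),cv2.minAreaRect((P[m][:,:2]*1000).astype(np.float32)))
```

```text
[290.3 145.4] [ 0.5064 -0.1195  0.006 ] 0.76
[166.3 143.9] [ 0.5964 -0.1304  0.006 ] 0.69
[412.5 148.3] [ 0.4175 -0.1077  0.006 ] 0.63
[ 0.5132 -0.0721  0.12  ] 61.2917
pin blob 164 [163.2 142.9] [ 0.5956 -0.1317  0.0143] [ 0.6013 -0.1266  0.0174] [ 0.5914 -0.1364  0.0105]
pin blob 149 [289.1 145. ] [ 0.5073 -0.1206  0.0144] [ 0.5118 -0.1156  0.0174] [ 0.5023 -0.1253  0.0105]
pin blob 159 [414.5 146.9] [ 0.4189 -0.1096  0.0139] [ 0.4235 -0.1044  0.0172] [ 0.4134 -0.1143  0.0107]
rail z 0.0062659786994606614 ((555.7517700195312, -79.0277099609375), (419.8084716796875, 157.8050994873047), 0.013680092059075832)
```

View pics/rail.png

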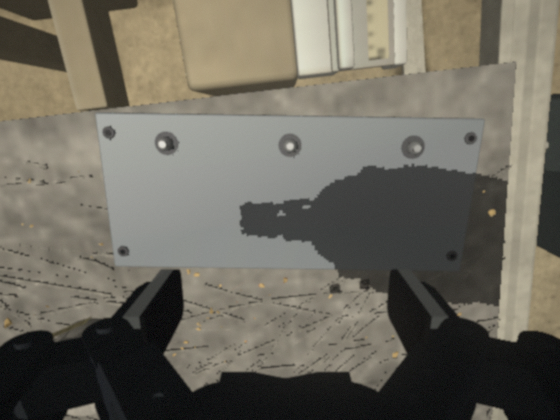

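```bash
cat >> h.py <<'E'
def hole_in_hand(name,zg=.008):
    e=np.array(arm.read_eef_pos()); T=Ro.from_quat(np.roll(arm.read_orientation(),-1))
    p,P,i,R=cloud("wrist"); cv2.imwrite(name,p)
    zt=e[2]-zg+.004   # foot's upper face
    for r in arm.landmark_of("wrist","stop_a_hole"):
        w=px2w(i,R,r["position"],zt); print("hole lm",np.round(r["position"],1),T.inv().apply(w-e).round(4),round(r["score"],2))
    D=T.inv().apply((P-e).reshape(-1,3)).reshape(P.shape)
    foot=(abs(P[...,2]-zt)<.004)&(abs(D[...,0]-.05)<.03)&(abs(D[...,1])<.05)
    if foot.sum()>50:
        f=D[foot]; print("foot x",np.percentile(f[:,0],[1,99]).round(4),"y",np.percentile(f[:,1],[1,99]).round(4),"z",np.median(P[foot][:,2]).round(4),zt.round(4))
        nh=~foot&(abs(D[...,0]-.048)<.012)&(abs(D[...,1])<.012)
        print("hole px n",nh.sum()); v,u=np.nonzero(nh)
        if len(u): print("hole blob",np.round([u.mean(),v.mean()],1),T.inv().apply(px2w(i,R,[u.mean(),v.mean()],zt)-e).round(4))
E
python3 - <<'E'
from h import *
s=pick([.4442,.3344],1.71,True)
if s: hole_in_hand("pics/hole.png"); held()
E
```

```text
pick [0.4434 0.333 ] 1.72 [56.8 56.7]
w 0.6745582544646744 f 64.76278066635132
w 0.6702213744753226 t 65.4
foot x [0.0276 0.0653] y [-0.0292  0.0257] z 0.0649 0.0654
hole px n 446
hole blob [285.2 164.9] [ 0.0497 -0.0018  0.004 ]
held off [ 0.0015 -0.0019] dyaw -0.009 [57.4 53.5]
```

View pics/hole.png

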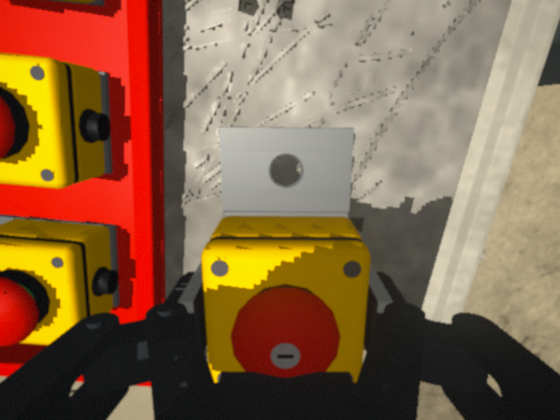

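```bash
cat >> h.py <<'E'
YR=1.4455; TX=YR+np.pi
def tool2w(d,yaw=TX): return np.array([np.cos(yaw)*d[0]+np.sin(yaw)*d[1],np.sin(yaw)*d[0]-np.cos(yaw)*d[1]])
E
python3 - <<'E'
from h import *
p=cv2.imread("pics/hole.png"); g=cv2.cvtColor(p,cv2.COLOR_BGR2GRAY)[140:200,240:332]
m=(g<125).astype(np.uint8); n,L,st,ce=cv2.connectedComponentsWithStats(m)
k=[k for k in range(1,n) if st[k,4]>200 and abs(ce[k][0]-46)<12]; print([(st[j],ce[j]+[240,140]) for j in k])
e=np.array(arm.read_eef_pos()); T=Ro.from_quat(np.roll(arm.read_orientation(),-1)); i=arm.camera_info("wrist"); R=Ro.from_quat(np.roll(i["rotation"],-1)).as_matrix()
uv=ce[k[0]]+[240,140]; h=T.inv().apply(px2w(i,R,uv,e[2]-.004)-e); print("hole tool",h.round(4))
# pin in tool frame at its look
e0=np.array([.5132,-.0721]); 
T0=Ro.from_quat(np.roll(tool(1.462+np.pi),-1)); pin=np.array([.5073,-.1206]); print("pin tool",T0.inv().apply([*(pin-e0),0]).round(4))
t=pin-tool2w(h[:2]); print("target",t.round(4))
arm.line_to([*e[:2],.1],v=.15); arm.reach([*t,.09],tool(TX)); print("w",arm.read_gripper_width())
held()
arm.line_to([*t,.033],v=.1)
p,P,i,R=cloud("wrist"); cv2.imwrite("pics/over.png",cv2.resize(p[100:300,180:400],(792,720))[:600])
print(arm.read_eef_pos().round(4),arm.read_time())
E
```

```text
[(array([ 29,  14,  34,  34, 848], dtype=int32), array([285.2004717 , 170.23938679]))]
hole tool [ 0.0474 -0.0018  0.004 ]
pin tool [0.0489 0.0006 0.    ]
target [ 0.5115 -0.0733]
w 0.6735401059169219
held off [ 0.0012 -0.0019] dyaw -0.009 [53.7 57.4]
[ 0.5121 -0.0733  0.0336] 68.275
```

View pics/over.png

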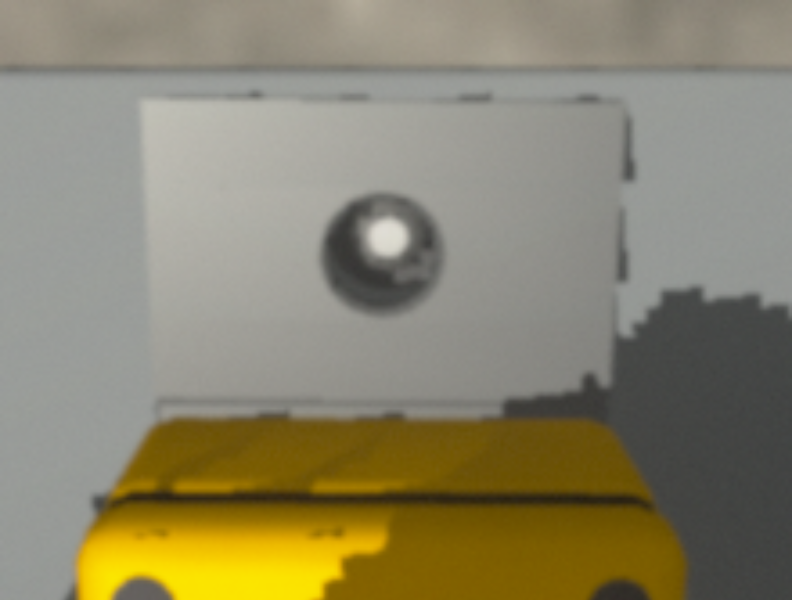

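Run:
```python
from h import *
e=np.array(arm.read_eef_pos()); t=e[:2]+tool2w([0,.0005])
g=arm.line_to([*t,.009],v=.02,guard=12); print(g,arm.read_eef_pos().round(4),np.round(arm.read_contact_force(),1),arm.read_gripper_width())
p,P,*_=cloud("wrist"); cv2.imwrite("pics/on.png",p[100:300,180:400])
arm.dwell(.2); e=np.array(arm.read_eef_pos())
T=Ro.from_quat(np.roll(arm.read_orientation(),-1)); D=T.inv().apply((P-e).reshape(-1,3)).reshape(P.shape)
f=(abs(D[...,0]-.06)<.004)&(abs(D[...,1])<.022); print("tongue z",np.nanmedian(P[f][:,2]))
```

```text
True [ 0.5114 -0.0732  0.0149] [-0.8  0.7  6.8] 0.6707045707608097
tongue z 0.010386939308286741
```

View pics/on.png

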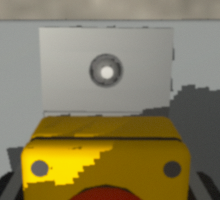

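Run:
```python
from h import *
e=np.array(arm.read_eef_pos()); arm.grip(.85); arm.dwell(.3); arm.line_to([*e[:2],.17],v=.12)
S,p,P,i,R=stations("wrist",.006,300); cv2.imwrite("pics/fin_w.png",p)
for s in S: fixyaw(s,YR); print("rail",s["c"].round(4),round(s["yaw"],3),s["zt"].round(4))
ux=np.array([np.cos(YR),np.sin(YR)])
for s_ in S:
    for a in(.02,-.02,):
        c=s_["c"]+a*ux
        r=np.hypot(P[...,0]-c[0],P[...,1]-c[1])<.006; print("box z",np.nanmedian(P[r][:,2]).round(4))
    c=s_["c"]-.06*ux; r=np.hypot(P[...,0]-c[0],P[...,1]-c[1])<.005; print("tongue z",np.nanmedian(P[r][:,2]).round(4))
arm.reach([.4,0,.35],tool(TX)); arm.set_joints([-.9,-.3,-.5,1.2,0,-1.7])
p=arm.read_camera("top")[0]; cv2.imwrite("pics/fin_t.png",cv2.resize(p[100:340,130:450],(800,600)))
S=stations("top",.006)[0]
for s in S: print({k:np.round(v,3) for k,v in s.items()})
print(arm.read_time())
```

```text
rail [ 0.5137 -0.0732] 1.438 0.0676
box z 0.0525
box z 0.0525
tongue z 0.0103
{'c': array([0.58 , 0.284]), 'yaw': np.float64(-3.048), 'size': array([58.505, 56.659]), 'zt': np.float64(0.077), 'zh': np.float64(0.011), 'n': np.int64(352)}
{'c': array([0.585, 0.196]), 'yaw': np.float64(-3.12), 'size': array([58.2  , 55.118]), 'zt': np.float64(0.078), 'zh': np.float64(0.012), 'n': np.int64(354)}
{'c': array([0.575, 0.372]), 'yaw': np.float64(-3.117), 'size': array([55.814, 58.339]), 'zt': np.float64(0.078), 'zh': np.float64(0.011), 'n': np.int64(361)}
{'c': array([ 0.511, -0.073]), 'yaw': np.float64(1.443), 'size': array([56.713, 56.836]), 'zt': np.float64(0.07), 'zh': np.float64(0.012), 'n': np.int64(361)}
73.475
```

View pics/fin_w.png

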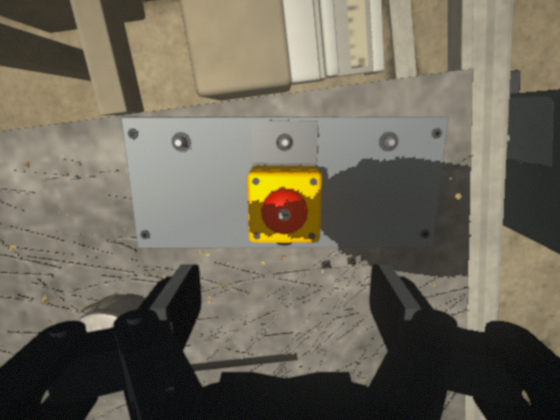

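View pics/fin_t.png

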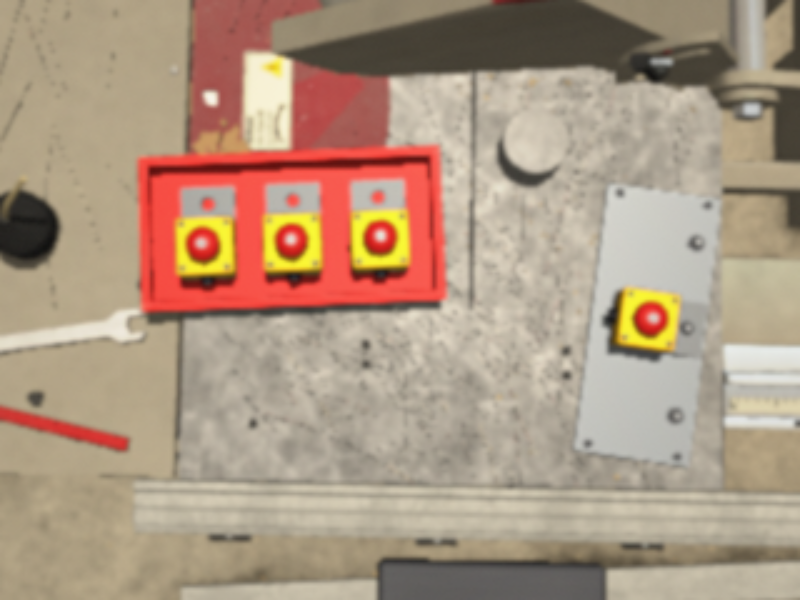

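```bash
python3 -c "
from rig import arm
print(arm.sign_off())"
```

```text
the job is handed in; nothing more can be done
None
```

I pressed all four stations fully home. One was sound and now sits flat on the rail's middle pin with its button down. The other three were worn and stand upright in the red tray. I did not touch the tin, spanner or pencil, and I handed the job in at about 74 s.

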